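# Gauge an onyx bar on the bench thickness gauge with its ratchet

## Task

Measure the thickness of the long onyx bar: lay it gently on the granite table of the bench gauge and slide it under the spindle until its end sits square and flush against the steel fence, pushing no harder than a light finger push. Then let go of the bar and screw the spindle down with the knurled ratchet knob on top, until the spindle bears on the stone and the ratchet has clicked two or three times, no more. Leave the bar clamped like that, with the other goods undisturbed.

Things in the scene. Friction and masses are not known exactly. Their poses are not given: they have to be found in the camera images.
- bar_center (a point): centre of the long onyx bar, the only long piece on the counter: 150 mm long (its own x), 40 mm wide (y), 16 mm thick (z), about 0.26 kg, cream stone with pink-brown bands; z axis up. Its two ends are alike.
- gauge_axis (a point): point on the upper face of the fixed gauge's granite table (50 mm above the counter), straight below the spindle. x runs along the granite towards fence and column, y across it, z up. The granite is 240 mm long (165 mm before this point, 75 mm beyond) and 140 mm wide. The spindle tip starts 17 to 22 mm above it; the exact gap is not known.
- gauge_arm (a point): lower end of the gauge's 19 mm wide nose, on the spindle's axis, 99 mm above the counter. Above it the 30 mm wide arm (121 to 147 mm above the counter) reaches 15 mm towards -x and back to the 28 mm column 53 mm beyond along x, 192 mm high. A 56 mm wide read-out housing (top 183 mm above the counter) stands on the arm 17 to 43 mm beyond the axis. The knob is the highest part.
- fence_face (a point): middle of the flat upright face of the steel fence on the granite, 8 mm above the granite; it looks to -x of the gauge, is 64 mm wide and 14 mm high, and lies 25 mm beyond the spindle's axis. The bar's end goes flush against it, the bar lying along the gauge's x, centred across within 8 mm: the bar's centre is then 75 mm before the face. Rigid; stone chips if pushed on it with over 15 N.
- ratchet: the round knurled ratchet knob on the gauge head: 28 mm diameter, 28 mm high (196 to 224 mm above the counter), on an 18 mm thimble; origin at its centre. Clockwise from above lowers the spindle 10 mm a turn; the knob keeps its height. Turning takes about 0.17 N m, on the stone 0.21; at each click (every 0.52 rad of slip) it falls to -0.1 or below: the knob pulls ahead, also when held still.
- tile: bystander: square onyx tile 56 x 56 x 16 mm; origin under its centre
- coaster: bystander: round white stone coaster, 66 mm diameter, 14 mm thick; origin under its centre
- goblet: bystander: onyx goblet candle holder, 192 mm tall, 94 mm widest; origin under its centre
- tealight: bystander: small green onyx tealight cup, 66 mm diameter, 45 mm high; origin under its centre

How it is judged:
By the outcome, as a careful person would: the job done as asked, in the order asked, and still so for the second after the job is handed in, with the robot touching nothing.
It also fails if it takes over 72 s, if anything falls off the work surface, if the arm or the gripper's body presses on something with over 40 N, if the wrist force passes 120 N, or if a joint passes its speed limit or range.

## Robot

A 6-joint arm with a two-finger parallel gripper is mounted at the origin on the work surface. World frame = base frame: x ahead of the robot, y to its left, z up, the work surface at z = 0. Lengths are in m, angles in rad, forces in N, time in s.
With the tool pointing down it reaches from about 0.4 to 0.825 m from the base axis. Payload 7 kg.
Tool frame: the origin (TCP) lies on the centre line of the jaws, within the pads' length; the fingertips stand 22 mm ahead of it and the grasp point (between the pads) lies 3 mm ahead of it; z points along the fingers, y is the direction in which the jaws open and shut (so a half turn about z gives the same grasp; the last joint's range is limited). The gripper opens to 88 mm and grips with 3 to 60 N. Pads are 19 mm wide; open, the fingers measure 130 mm over their backs; the gripper's body (78 mm by 193 mm) begins 47 mm behind the grasp point.
Start: joints at [-1.062, 0.359, 0.012, 0, -1.224, -0.288], TCP at [0.148, -0.659, 0.249] pointing down, gripper open.
Joint ranges: [-3.07, 3.07], [-1.43, 2.12], [-1.02, 1.25], [-3.03, 1.67], [-3.05, -0], [-3.03, 3.03]. Speed limits (rad/s): [2.39, 2.39, 3.01, 3.14, 3.14, 3.14].

## Interface

Orientations are given as [roll, pitch, yaw] about the fixed x, y, z axes, in that order (R = Rz(yaw) Ry(pitch) Rx(roll)).
In Python, from station import arm gives the robot as it stands. The module is installed in compiled form; this text tells all that it offers.
- The arm moves only by the tool arm_command, never from a script. Its argument "motion" is a list of rows, each a list of 3 entries, a list of its own where there are three numbers: the shift along the tool's x, y, z in mm, then the turn, a rotation vector about the tool's x, y, z in degrees, then the opening, from 0 (shut) to 1 (fully open). In form: [[[tx, ty, tz], [wx, wy, wz], grip], ...]. A call has 1 to 20 rows; each row shifts and turns the commanded pose from where the row before left it, along the tool's axes as they then stand; what a row does not reach is not made up. A row lasts 1/12 s, in which the tool goes at most 41.7 mm and 7.16 degrees, less where a joint would pass 70% of its speed; a pose out of reach is approached as far as the arm can. A call is refused whole if a number of a shift passes 41.7 or a number of a turn 7.16, either way. A call with a gripper value outside its range is refused whole. The fingers move at their own pace and stop on an object; "newtons" is the grip in N (left out, the last holds). Time passes only in rows, so rows that do not move let the fingers close. It gives the time, the measured TCP pose, the force and the opening at its end, in the units of the state.
- arm.get_state(): the state, without advancing time (a new reading comes with each control period).
- arm.grab_frame(name): name is "side" or "top" or "wrist"; returns the picture (480x640x3 uint8, red, green, blue); there is no depth.
- arm.camera_info(name): a dict with "fov_y" (degrees; the focal length in pixels is half the picture's height over the tangent of half this angle, whatever the lens; pixels are square), "cx", "cy" (the principal point, pixels), "view" (4x4, takes a point from world to camera coordinates); the wrist camera has in their place "tool_from_camera" (4x4, takes a point from camera to tool coordinates, whose origin is the TCP and whose axes are the flange's). Camera axes: x right, y down, z forward; pixel columns grow to the right and rows downward; lengths in m; the calibration is good to about 2 mm. A picture is of the moment at which its call begins: read the wrist's pose just before it. camera_info takes no time and is no camera call.
- arm.job_done(): hands the job in, once; it reports no verdict.
The state is a dict: "t": time; "q": joint angles; "qd": joint speeds; "joint_efforts": joint torques, N m; "eef_pos": TCP position; "ee_rot": TCP orientation; "force": force on the tool from outside, world axes, zero at the start; "moment": the same for the moment, N m; "width": finger opening in m.
Only numpy, scipy, OpenCV 4.12 (cv2) and the standard library are available. Lean on these libraries where they do the work, as an engineer would, in place of code of your own. Each camera call takes 0.05 s, during which the arm holds its last target. There are 200 camera calls.

## Working session

There is one attempt and no reset: what is moved stays moved. The work goes in short steps, Python scripts to look and compute and a tool call to move; the robot and the scene stay as the last step left them, time stands still between calls to the robot, and variables do not carry over. Pictures are saved under pics/ and viewed, on a budget of 10 in all, crops included, one or two more only if the job needs it, and the job is handed in when it is done.

Besides the shell and the picture viewer there is one more tool, called after "Call:" by a JSON object that holds its "method" and its "body". arm_command: Moves the arm, as the interface text tells. Its arguments: {"type":"object","properties":{"motion":{"type":"array","items":{"type":"array"}},"newtons":{"type":"number"}},"required":["motion"]}

```bash
mkdir -p pics; cat > h.py <<'E'
from station import arm
import numpy as np, cv2
from scipy.spatial.transform import Rotation as R
def save(n,im): cv2.imwrite('pics/'+n,cv2.cvtColor(im,cv2.COLOR_RGB2BGR))
def cam(name,st=None):
    i=arm.camera_info(name); f=240/np.tan(np.radians(i['fov_y'])/2)
    if 'view' in i: T=np.linalg.inv(np.array(i['view']))
    else:
        W=np.eye(4); W[:3,:3]=R.from_euler('xyz',st['ee_rot']).as_matrix(); W[:3,3]=st['eef_pos']
        T=W@np.array(i['tool_from_camera'])
    return f,i['cx'],i['cy'],T
def toplane(c,uv,z):
    f,cx,cy,T=c; uv=np.atleast_2d(uv).astype(float)
    d=np.c_[(uv[:,0]-cx)/f,(uv[:,1]-cy)/f,np.ones(len(uv))]@T[:3,:3].T
    return T[:3,3]+d*((z-T[2,3])/d[:,2])[:,None]
def proj(c,p):
    f,cx,cy,T=c; q=(np.atleast_2d(p)-T[:3,3])@T[:3,:3]
    return np.c_[f*q[:,0]/q[:,2]+cx,f*q[:,1]/q[:,2]+cy]
E
python3 - <<'E'
from h import *
s=arm.get_state();print(s)
for n in ('side','top','wrist'):
    print(n,arm.camera_info(n)); im=arm.grab_frame(n); save(n+'0.png',im); np.save(n+'0.npy',im)
E
```

```text
{'t': 0.0, 'q': array([-1.06190914e+00,  3.59369668e-01,  1.10269055e-02, -3.62900847e-04,
       -1.22409505e+00, -2.88082672e-01]), 'qd': array([-2.07831024e-03,  2.22143688e-04,  9.97749430e-05, -5.76520829e-04,
        8.44033788e-04,  1.42241166e-03]), 'joint_efforts': array([-8.01509232e-04, -5.82721961e+01,  2.93053329e+01,  6.99730217e+00,
        6.93382550e-03, -2.18655096e-04]), 'eef_pos': array([ 0.14769587, -0.65816011,  0.24761759]), 'ee_rot': array([ 3.13992188e+00, -1.39326874e-04, -2.92091161e+00]), 'force': array([0.85356323, 0.54636918, 0.30900487]), 'moment': array([ 0.0543753 , -0.01481027,  0.02222464]), 'width': 0.08777287999497399}
side {'fov_y': 51.62646118078116, 'cx': 321.9132873281705, 'cy': 237.5181254838467, 'view': array([[ 0.98170472, -0.19031915,  0.00587104, -0.56890842],
       [-0.12480335, -0.66643585, -0.73504243,  0.20839938],
       [ 0.14380532,  0.7208619 , -0.67799569,  0.92893374],
       [ 0.        ,  0.        ,  0.        ,  1.        ]])}
top {'fov_y': 57.88455416111118, 'cx': 312.7442295930143, 'cy': 231.58390087561204, 'view': array([[-0.00754398, -0.99968285,  0.02402669,  0.03053119],
       [-0.99482721,  0.00506894, -0.10145508,  0.60220525],
       [ 0.10130111, -0.02466778, -0.99454994,  0.98530573],
       [ 0.        ,  0.        ,  0.        ,  1.        ]])}
wrist {'fov_y': 67.16259727505548, 'cx': 324.1443262829951, 'cy': 235.838798131324, 'tool_from_camera': array([[-3.37307947e-04, -9.57227862e-01, -2.89334938e-01,
         7.77822418e-02],
       [ 9.99999653e-01, -1.02622090e-04, -8.26291869e-04,
         4.63348235e-04],
       [ 7.61257444e-04, -2.89335116e-01,  9.57227565e-01,
        -1.34897964e-01],
       [ 0.00000000e+00,  0.00000000e+00,  0.00000000e+00,
         1.00000000e+00]])}
```

View pics/top0.png

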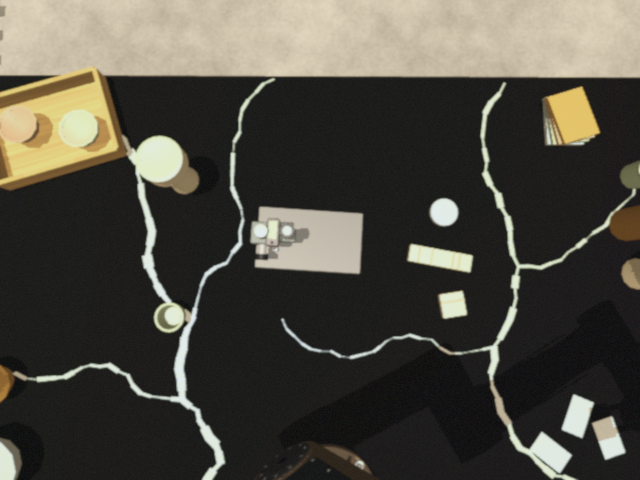

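View pics/side0.png

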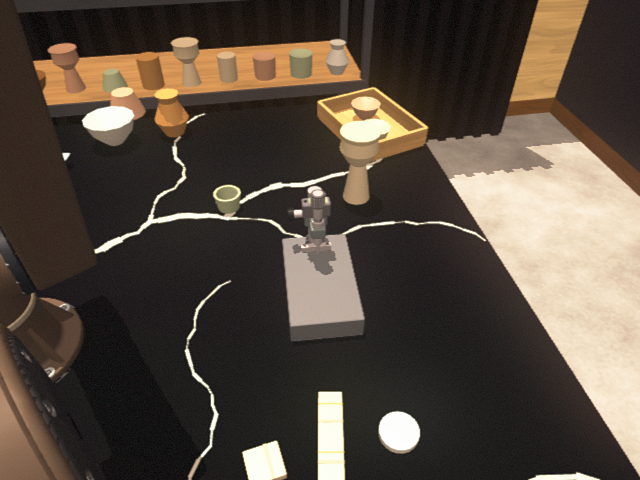

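Top view: bar at about (440,258), tile (453,305), coaster (444,212). The granite quad spans (259,207) to (360,273), with the gauge head at its left end at about (275,232), so gauge +x is about world +y. The goblet is at (160,160) and the tealight at (169,317). The side view agrees.

```bash
cat > m.py <<'E'
from h import *
im=np.load('top0.npy'); c=cam('top')
hsv=cv2.cvtColor(im,cv2.COLOR_RGB2HSV)
def blob(x0,y0,x1,y1,lo=110,lo_s=0):
    m=np.zeros((480,640),np.uint8); m[y0:y1,x0:x1]=(hsv[y0:y1,x0:x1,2]>lo)*255
    cs,_=cv2.findContours(m,cv2.RETR_EXTERNAL,cv2.CHAIN_APPROX_NONE); return max(cs,key=cv2.contourArea)
for n,b,z in (('bar',(400,238,482,280),.016),('tile',(430,283,475,325),.016),('coaster',(425,190,465,235),.014)):
    k=blob(*b); w=toplane(c,k[:,0,:],z)[:,:2]
    r=cv2.minAreaRect((w*1000).astype(np.float32)); print(n,r)
k=blob(249,200,372,282,90)
h=cv2.convexHull(k); ap=cv2.approxPolyDP(h,6,True)[:,0,:]; print(ap)
print(toplane(c,ap,.05).round(4))
w=toplane(c,h[:,0,:],.05)[:,:2]*1000; print(cv2.minAreaRect(w.astype(np.float32)))
E
python3 m.py
python3 - <<'E'
import cv2,numpy as np
a=np.load('top0.npy')[195:285,235:375]; b=np.load('side0.npy')[175:345,260:380]
a=cv2.resize(a,None,fx=5,fy=5,interpolation=2);b=cv2.resize(b,(int(120*450/170),450),interpolation=2)
a=a[:, :470]
cv2.imwrite('pics/crop1.png',cv2.cvtColor(np.hstack([a,b]),4))
E
```

```text
bar ((540.1715087890625, -274.9390869140625), (154.3447723388672, 44.038631439208984), 79.20771789550781)
tile ((430.5442199707031, -300.644287109375), (59.6371955871582, 60.97133255004883), 8.403860092163086)
coaster ((651.1284790039062, -289.9042663574219), (68.2814712524414, 65.6393051147461), 89.72919464111328)
[[259 207]
 [361 213]
 [359 273]
 [256 267]
 [250 236]]
[[ 0.6579  0.1505  0.05  ]
 [ 0.643  -0.0846  0.05  ]
 [ 0.505  -0.0775  0.05  ]
 [ 0.5203  0.1566  0.05  ]
 [ 0.591   0.1706  0.05  ]]
((582.4400634765625, 43.14430236816406), (255.54388427734375, 142.01426696777344), 85.92655181884766)
```

View pics/crop1.png

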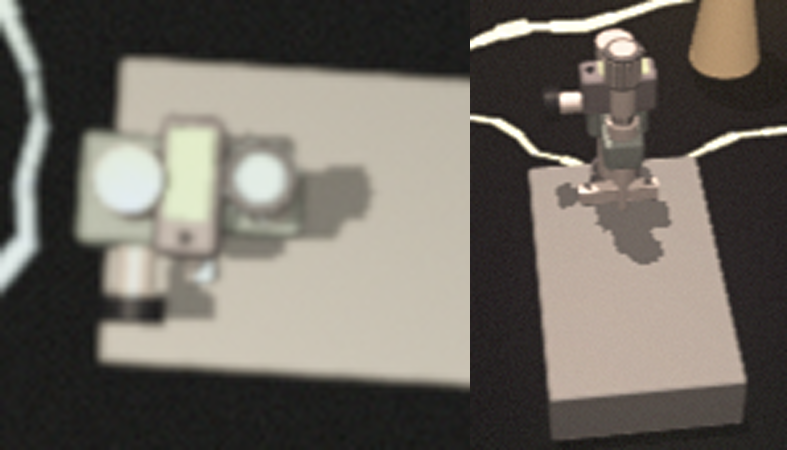

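```bash
cat >> h.py <<'E'
def plan(x,y,z,yawdeg):
    "mm/deg from measured pose: shift in present tool axes, then turn (about tool axes)"
    s=arm.get_state(); M=R.from_euler('xyz',s['ee_rot']); p=s['eef_pos']*1000
    sh=M.inv().apply(np.array([x,y,z])-p)
    tr=np.degrees((M.inv()*R.from_euler('xyz',[180,0,yawdeg],degrees=True)).as_rotvec())
    print('pos',p.round(1),'rpy',np.degrees(s['ee_rot']).round(2),'shift',sh.round(1),'turn',tr.round(2),'F',s['force'].round(2),'M',s['moment'].round(3),'w',round(s['width']*1000,1),'q6',s['q'][5].round(2),'t',round(s['t'],2))
E
python3 - <<'E'
from h import *
plan(535.5,-299.5,250,-100.8)
c=cam('top')
print('knob',toplane(c,[235+261/5,195+178/5],.224), 'crop half-pix note')
E
```

```text
pos [ 147.7 -658.3  247.8] rpy [ 1.7993e+02 -1.0000e-02 -1.6735e+02] shift [-456.9  265.2   -1.9] turn [ 7.000e-02  4.000e-02 -6.655e+01] F [-1.13 -0.34  0.29] M [ 0.035 -0.007 -0.021] w 87.7 q6 -0.29 t 0.15
knob [[0.58476709 0.07977806 0.224     ]] crop half-pix note
```

Call:
{"method": "arm_command", "body": {"motion": [[[-12,7,0],[0,0,0],1],[[-24,14,0],[0,0,0],1],[[-24,14,0],[0,0,0],1],[[-24,14,0],[0,0,0],1],[[-24,14,0],[0,0,0],1],[[-24,14,0],[0,0,0],1],[[-24,14,0],[0,0,0],1],[[-24,14,0],[0,0,0],1],[[-24,14,0],[0,0,0],1],[[-24,14,0],[0,0,0],1],[[-24,14,0],[0,0,0],1],[[-24,14,0],[0,0,0],1],[[-24,14,0],[0,0,0],1],[[-24,14,0],[0,0,0],1],[[-24,14,0],[0,0,0],1],[[-24,14,0],[0,0,0],1],[[-24,14,0],[0,0,0],1],[[-24,14,0],[0,0,0],1],[[-24,14,0],[0,0,0],1],[[-13,6,0],[0,0,0],1]]}}

```text
t: 1.82
eef_pos: [0.5374, -0.2975, 0.2484]
ee_rot: [3.141, 0.0, -2.919]
force: [1.3, -0.3, 1.0]
width: 0.0875
```

Call:
{"method": "arm_command", "body": {"motion": [[[0,0,0],[0,0,-6.6],0.7],[[0,0,0],[0,0,-6.6],0.7],[[0,0,0],[0,0,-6.6],0.7],[[0,0,0],[0,0,-6.6],0.7],[[0,0,0],[0,0,-6.6],0.7],[[0,0,0],[0,0,-6.6],0.7],[[0,0,0],[0,0,-6.6],0.7],[[0,0,0],[0,0,-6.6],0.7],[[0,0,0],[0,0,-6.6],0.7],[[0,0,0],[0,0,-6.6],0.7],[[0,0,0],[0,0,0],0.7],[[0,0,0],[0,0,0],0.7]]}}

```text
t: 2.82
eef_pos: [0.5355, -0.2998, 0.2485]
ee_rot: [3.141, 0.0, -1.773]
force: [0.0, -0.3, -0.4]
width: 0.0614
```

```bash
python3 - <<'E'
from h import *
plan(535.5,-299.5,120,-100.8)
s=arm.get_state(); im=arm.grab_frame('wrist'); np.save('w1.npy',im); save('w1.png',im)
E
```

```text
pos [ 535.5 -299.8  248.5] rpy [ 179.98    0.   -101.56] shift [ -0.3  -0.  128.5] turn [ 0.02  0.   -0.76] F [ 0.   -0.3  -0.37] M [0.046 0.141 0.017] w 61.4 q6 -0.01 t 2.82
```

View pics/w1.png

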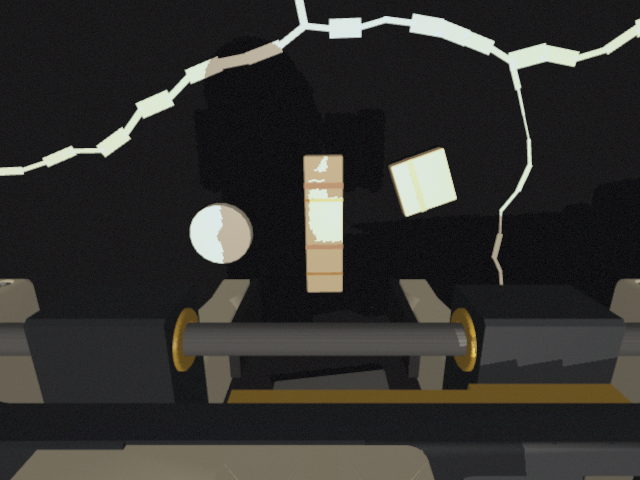

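Wrist view: bar at (324,223), its long side from row 155 to 292, between the fingers; coaster at (221,233), tile at (423,182). The camera looks at the tool's +x side, away from the gauge. I'll refine the bar from this view.

```bash
python3 - <<'E'
from h import *
s=arm.get_state(); c=cam('wrist',s); im=np.load('w1.npy')
v=im.max(2); m=np.zeros_like(v); m[140:300,295:355]=(v[140:300,295:355]>95)*255
k=max(cv2.findContours(m,0,1)[0],key=cv2.contourArea)
w=toplane(c,k[:,0,:],.016)[:,:2]*1000
r=cv2.minAreaRect(w.astype(np.float32)); print(r)
E
```

```text
((541.2083740234375, -276.9809265136719), (149.4521484375, 40.788692474365234), 79.25914764404297)
```

```bash
python3 - <<'E'
from h import *
plan(536.2,-302,27,-100.74)
E
```

```text
pos [ 535.5 -299.8  248.4] rpy [ 179.99    0.   -101.58] shift [  2.   -1.2 221.4] turn [ 0.01  0.   -0.84] F [-0.52  0.52  0.3 ] M [ 0.017  0.113 -0.026] w 61.3 q6 -0.01 t 2.87
```

Call:
{"method": "arm_command", "body": {"motion": [[[2,-1,15],[0,0,-0.8],0.7],[[0,0,30],[0,0,0],0.7],[[0,0,30],[0,0,0],0.7],[[0,0,30],[0,0,0],0.7],[[0,0,30],[0,0,0],0.7],[[0,0,30],[0,0,0],0.7],[[0,0,20],[0,0,0],0.7],[[0,0,15],[0,0,0],0.7],[[0,0,10],[0,0,0],0.7],[[0,0,7],[0,0,0],0.7],[[0,0,4],[0,0,0],0.7],[[0,0,0],[0,0,0],0.7],[[0,0,0],[0,0,0],0.7]]}}

```text
t: 3.95
eef_pos: [0.5368, -0.3023, 0.0283]
ee_rot: [-3.141, -0.0, -1.755]
force: [-0.6, -0.1, -0.5]
width: 0.0615
```

Call:
{"method": "arm_command", "body": {"motion": [[[0,0,0],[0,0,0],0.3],[[0,0,0],[0,0,0],0.3],[[0,0,0],[0,0,0],0.3],[[0,0,0],[0,0,0],0.3],[[0,0,0],[0,0,0],0.3],[[0,0,0],[0,0,0],0.3],[[0,0,0],[0,0,0],0.3],[[0,0,0],[0,0,0],0.3]], "newtons": 25}}

```text
t: 4.62
eef_pos: [0.5363, -0.3021, 0.0281]
ee_rot: [-3.141, -0.0, -1.755]
force: [-1.8, 0.0, 5.2]
width: 0.0401
```

```bash
python3 - <<'E'
from h import *
plan(579,-60,130,-93.4)
E
```

```text
pos [ 536.3 -302.1   28.1] rpy [-1.7998e+02 -1.0000e-02 -1.0054e+02] shift [-245.8    2.3 -102. ] turn [-0.02 -0.01 -7.14] F [-1.82  0.    5.18] M [ 0.449  0.743 -0.059] w 40.1 q6 0.01 t 4.62
```

Call:
{"method": "arm_command", "body": {"motion": [[[0,0,-5],[0,0,0],0.3],[[0,0,-15],[0,0,0],0.3],[[0,0,-25],[0,0,0],0.3],[[0,0,-25],[0,0,0],0.3],[[0,0,-15],[0,0,0],0.3],[[0,0,-5],[0,0,-3.5],0.3],[[0,0,0],[0,0,-3.5],0.3],[[0,0,0],[0,0,0],0.3]]}}

```text
t: 5.28
eef_pos: [0.5362, -0.302, 0.1179]
ee_rot: [-3.141, 0.0, -1.63]
force: [0.4, 0.3, -3.8]
width: 0.0396
```

```bash
python3 - <<'E'
from h import *
plan(579,-60,118,-93.4)
im=np.load('top0.npy'); c=cam('top'); g=cv2.GaussianBlur(im.max(2),(3,3),0).astype(float)
# subpixel edges: granite (val~?) vs dark
def cross(a):
    a=np.asarray(a); th=85; i=np.where((a[:-1]<th)&(a[1:]>=th)|(a[:-1]>=th)&(a[1:]<th))[0]
    return i+(th-a[i])/(a[i+1]-a[i]) if len(i) else i
up=[];dn=[];rt=[]
for u in range(300,356,2):
    x=cross(g[200:225,u]); y=cross(g[258:285,u])
    if len(x):up.append((u,200+x[0]))
    if len(y):dn.append((u,258+y[-1]))
for v in range(218,268,2):
    x=cross(g[v,350:372])
    if len(x):rt.append((350+x[-1],v))
L={}
for n,p in (('up',up),('dn',dn),('rt',rt)):
    w=toplane(c,p,.05)[:,:2]*1000; vx,vy,x0,y0=cv2.fitLine(w.astype(np.float32),cv2.DIST_HUBER,0,.01,.01).ravel()
    L[n]=np.array([x0,y0]); print(n,np.degrees(np.arctan2(vy,vx))%180,x0,y0)
# side view
print(np.linalg.norm(0))
S=np.load('side0.npy'); cs=cam('side'); gs=cv2.GaussianBlur(S.max(2),(3,3),0).astype(float)
le=[];re=[]
for v in range(250,315,3):
    x=cross(gs[v,270:310]); y=cross(gs[v,335:375])
    if len(x):le.append((270+x[0],v))
    if len(y):re.append((335+y[-1],v))
for n,p in (('le',le),('re',re)):
    w=toplane(cs,p,.05)[:,:2]*1000; vx,vy,x0,y0=cv2.fitLine(w.astype(np.float32),cv2.DIST_HUBER,0,.01,.01).ravel()
    print(n,np.degrees(np.arctan2(vy,vx))%180,x0,y0,len(p))
# knob: top-face centroid in both views
for n,I,b,cc in (('top',im,(274,220,300,242),c),('side',S,(300,180,332,215),cs)):
    pass
E
```

```text
pos [ 536.2 -302.   117.9] rpy [-1.7997e+02  2.0000e-02 -9.3410e+01] shift [-244.1  -28.4    0. ] turn [-0.03  0.02 -0.01] F [ 0.42  0.35 -3.8 ] M [-0.009  0.146  0.041] w 39.6 q6 0.14 t 5.28
up 85.86915 650.58826 -0.55545217
dn 85.972694 508.4385 6.825794
rt 176.08911 570.35364 -84.57977
0.0
le 85.9598 510.14337 33.458202 22
re 85.75343 650.3639 8.223192 22
```

```bash
python3 - <<'E'
from h import *
plan(576.1,-40.4,118,-94.05)
E
```

```text
pos [ 536.2 -302.   117.9] rpy [-1.7997e+02  2.0000e-02 -9.3410e+01] shift [-263.5  -24.3    0. ] turn [-0.03  0.02  0.64] F [ 0.42  0.35 -3.8 ] M [-0.009  0.146  0.041] w 39.6 q6 0.14 t 5.28
```

Call:
{"method": "arm_command", "body": {"motion": [[[-8,-1,0],[0,0,0],0.3],[[-16,-1.3,0],[0,0,0],0.3],[[-20,-2,0],[0,0,0],0.3],[[-20,-2,0],[0,0,0],0.3],[[-20,-2,0],[0,0,0],0.3],[[-20,-2,0],[0,0,0],0.3],[[-20,-2,0],[0,0,0],0.3],[[-20,-2,0],[0,0,0],0.3],[[-20,-2,0],[0,0,0],0.3],[[-20,-2,0],[0,0,0],0.3],[[-20,-2,0],[0,0,0],0.3],[[-20,-2,0],[0,0,0],0.3],[[-18,-2,0],[0,0,0],0.3],[[-14,-1,0],[0,0,0],0.3],[[-5,-1,0],[0,0,0],0.3],[[-2.5,0,0],[0,0,0.6],0.3],[[0,0,0],[0,0,0],0.3],[[0,0,0],[0,0,0],0.3]]}}

```text
t: 6.78
eef_pos: [0.5785, -0.0412, 0.1174]
ee_rot: [3.141, -0.0, -1.644]
force: [-0.1, 0.0, -2.8]
width: 0.0393
```

```bash
python3 - <<'E'
from h import *
plan(576.1,-40.4,82,-94.05)
im=arm.grab_frame('side'); np.save('s1.npy',im); save('s1.png',cv2.resize(im[150:400,200:460],None,fx=2.3,fy=2.3))
E
```

```text
pos [578.5 -41.2 117.4] rpy [ 1.7997e+02 -1.0000e-02 -9.4190e+01] shift [-0.6  2.4 35.4] turn [ 0.03 -0.01 -0.14] F [-0.07  0.   -2.8 ] M [-0.069  0.086 -0.001] w 39.3 q6 -0.34 t 6.78
```

View pics/s1.png

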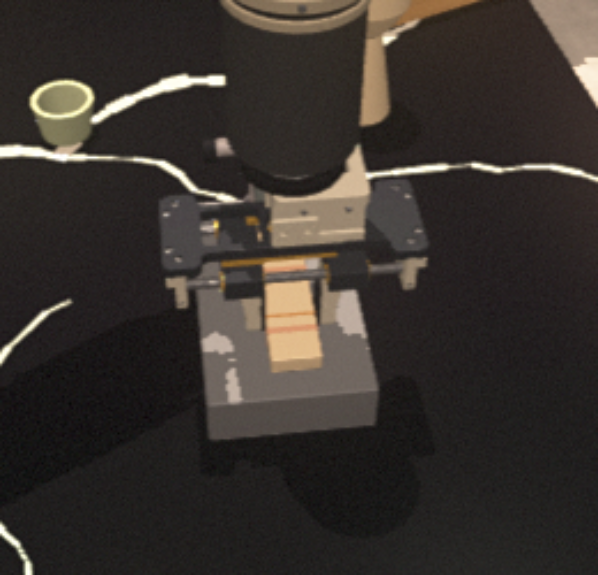

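Side view: the bar is held level over the granite, along its length, rear end at crop (297,365). Lowering now.

Call:
{"method": "arm_command", "body": {"motion": [[[-0.5,2.4,4],[0,0,0],0.3],[[0,0,10],[0,0,0],0.3],[[0,0,12],[0,0,0],0.3],[[0,0,6],[0,0,0],0.3],[[0,0,3],[0,0,0],0.3],[[0,0,1.5],[0,0,0],0.3],[[0,0,0.5],[0,0,0],0.3],[[0,0,0],[0,0,0],0.3]]}}

```text
t: 7.5
eef_pos: [0.5767, -0.0401, 0.0807]
ee_rot: [-3.141, -0.0, -1.643]
force: [0.7, -0.1, -2.3]
width: 0.0396
```

Call:
{"method": "arm_command", "body": {"motion": [[[0,0,0.5],[0,0,0],0.3],[[0,0,0.5],[0,0,0],0.3],[[0,0,0],[0,0,0],0.3]]}}

```text
t: 7.75
eef_pos: [0.5766, -0.04, 0.0798]
ee_rot: [-3.141, 0.0, -1.643]
force: [0.5, 0.6, -2.6]
width: 0.0394
```

Call:
{"method": "arm_command", "body": {"motion": [[[0,0,0.5],[0,0,0],0.3],[[0,0,0.5],[0,0,0],0.3],[[0,0,0],[0,0,0],0.3]]}}

```text
t: 8.0
eef_pos: [0.5764, -0.04, 0.0785]
ee_rot: [3.142, 0.0, -1.643]
force: [1.0, -0.2, -2.4]
width: 0.0398
```

Call:
{"method": "arm_command", "body": {"motion": [[[0,0,0.3],[0,0,0],0.3],[[0,0,0.3],[0,0,0],0.3],[[0,0,0],[0,0,0],0.3]]}}

```text
t: 8.25
eef_pos: [0.5765, -0.0401, 0.0781]
ee_rot: [-3.141, -0.0, -1.643]
force: [-0.2, -0.3, -0.8]
width: 0.0396
```

Call:
{"method": "arm_command", "body": {"motion": [[[0,0,0],[0,0,0],0.3],[[0,0,0],[0,0,0],0.3],[[0,0,0],[0,0,0],0.3],[[0,0,0],[0,0,0],0.3]], "newtons": 6}}

```text
t: 8.58
eef_pos: [0.5765, -0.0401, 0.0781]
ee_rot: [-3.141, -0.0, -1.643]
force: [-1.3, 0.1, -0.6]
width: 0.0401
```

```bash
python3 - <<'E'
from h import *
plan(579.3,4.5,78,-94.05)
E
```

```text
pos [576.5 -40.1  78.1] rpy [-179.99   -0.    -94.15] shift [-44.7   0.4   0.1] turn [-0.01 -0.   -0.1 ] F [-1.29  0.15 -0.59] M [-0.078  0.437 -0.018] w 40.1 q6 -0.34 t 8.58
```

Call:
{"method": "arm_command", "body": {"motion": [[[-2,0,0],[0,0,0],0.3],[[-4,0,0],[0,0,0],0.3],[[-5,0,0],[0,0,0],0.3],[[-5,0,0],[0,0,0],0.3],[[-5,0,0],[0,0,0],0.3],[[-5,0,0],[0,0,0],0.3],[[-5,0,0],[0,0,0],0.3],[[-4,0,0],[0,0,0],0.3],[[-2,0,0],[0,0,0],0.3],[[-1,0,0],[0,0,0],0.3],[[0,0,0],[0,0,0],0.3]]}}

```text
t: 9.5
eef_pos: [0.5793, -0.0018, 0.0781]
ee_rot: [-3.141, 0.0, -1.643]
force: [-1.0, 0.9, 1.7]
width: 0.0397
```

Call:
{"method": "arm_command", "body": {"motion": [[[-1,0,0],[0,0,0],0.3],[[-1,0,0],[0,0,0],0.3],[[-0.5,0,0],[0,0,0],0.3],[[0,0,0],[0,0,0],0.3]]}}

```text
t: 9.83
eef_pos: [0.5794, 0.0002, 0.078]
ee_rot: [-3.142, -0.0, -1.643]
force: [0.7, -2.5, 2.9]
width: 0.04
```

Call:
{"method": "arm_command", "body": {"motion": [[[-1,0,0],[0,0,0],0.3],[[-1,0,0],[0,0,0],0.3],[[0,0,0],[0,0,0],0.3]]}}

```text
t: 10.08
eef_pos: [0.5796, 0.0023, 0.0781]
ee_rot: [-3.142, -0.0, -1.643]
force: [-0.5, -2.9, 3.3]
width: 0.0401
```

Call:
{"method": "arm_command", "body": {"motion": [[[-1,0,0],[0,0,0],0.3],[[-1,0,0],[0,0,0],0.3],[[0,0,0],[0,0,0],0.3]]}}

```text
t: 10.33
eef_pos: [0.5798, 0.0045, 0.0781]
ee_rot: [-3.141, 0.0, -1.643]
force: [-1.5, -4.5, 3.8]
width: 0.0398
```

Call:
{"method": "arm_command", "body": {"motion": [[[-1,0,0],[0,0,0],0.3],[[-1,0,0],[0,0,0],0.3],[[0,0,0],[0,0,0],0.3]]}}

```text
t: 10.58
eef_pos: [0.5798, 0.0056, 0.0779]
ee_rot: [3.141, -0.001, -1.643]
force: [0.7, -8.3, 2.7]
width: 0.0399
```

```bash
python3 - <<'E'
from h import *
plan(579.3,4.5,78,-94.05)
im=arm.grab_frame('wrist'); np.save('w2.npy',im); s=arm.get_state()
t=arm.grab_frame('top'); np.save('t2.npy',t); sd=arm.grab_frame('side'); np.save('s2.npy',sd)
a=cv2.resize(t[190:290,230:380],(600,400)); save('t2.png',a)
E
```

```text
pos [579.8   5.6  77.9] rpy [ 1.7999e+02 -6.0000e-02 -9.4150e+01] shift [ 1.2  0.4 -0.1] turn [ 0.01 -0.06 -0.1 ] F [ 0.66 -8.26  2.74] M [-2.975 -0.311 -0.043] w 39.9 q6 -0.42 t 10.58
```

View pics/t2.png

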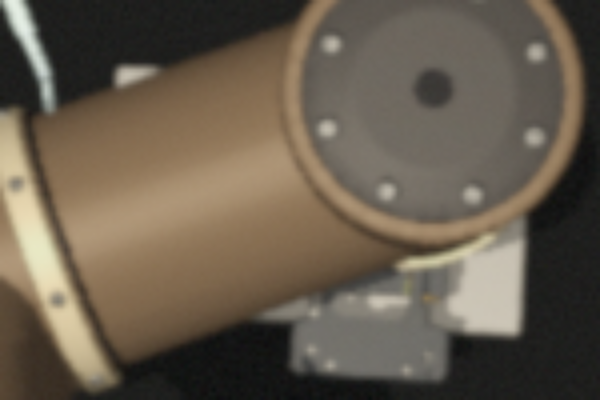

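The top view is hidden by the arm, but the force step (−8 N with the motion stalling at the predicted spot) shows fence contact. Tool yaw is 0.1° off the gauge axis. Releasing and backing off.

Call:
{"method": "arm_command", "body": {"motion": [[[0,0,0],[0,0,0],0.7],[[0,0,0],[0,0,0],0.7],[[0,0,0],[0,0,0],0.7],[[0,0,0],[0,0,0],0.7],[[0,0,0],[0,0,0],0.7],[[0,0,0],[0,0,0],0.7],[[0,0,-5],[0,0,0],0.7],[[5,0,-15],[0,0,0],0.7],[[15,0,-25],[0,0,0],0.7],[[20,0,-35],[0,0,0],0.7],[[20,0,-35],[0,0,0],0.7],[[20,0,-35],[0,0,0],0.7],[[15,0,-20],[0,0,0],0.7],[[5,0,-10],[0,0,0],0.7],[[0,0,0],[0,0,0],0.7],[[0,0,0],[0,0,0],0.7]]}}

```text
t: 12.07
eef_pos: [0.5723, -0.0933, 0.2577]
ee_rot: [-3.141, 0.001, -1.644]
force: [1.1, -0.5, 0.2]
width: 0.0615
```

```bash
python3 - <<'E'
from h import *
plan(584.7,80.3,290,-94.05)
s=arm.get_state(); w=arm.grab_frame('wrist'); np.save('w3.npy',w)
t=arm.grab_frame('top'); np.save('t3.npy',t); sd=arm.grab_frame('side'); np.save('s3.npy',sd); np.save('st3.npy',s,allow_pickle=True)
a=cv2.resize(t[180:290,220:380],(580,400)); b=cv2.resize(sd[170:350,255:375],(267,400)) 
b=cv2.resize(sd[170:350,270:370],(220,400)); save('t3.png',np.hstack([a,b]))
E
```

```text
pos [572.3 -93.3 257.7] rpy [-1.7999e+02  4.0000e-02 -9.4200e+01] shift [-174.     0.4  -32.2] turn [-0.01  0.04 -0.15] F [ 1.15 -0.54  0.21] M [0.046 0.179 0.005] w 61.5 q6 -0.25 t 12.07
```

View pics/t3.png

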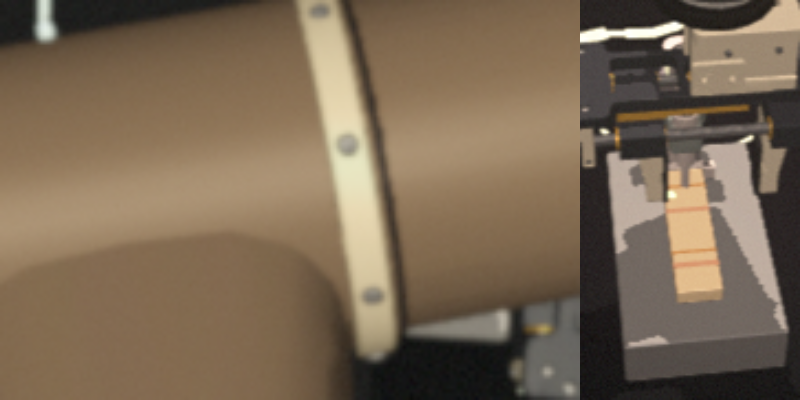

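The side view shows the bar lying along the granite, front end up at the fence under the nose. I'll measure its edges there.

```bash
python3 - <<'E'
from h import *
S=np.load('s3.npy'); c=cam('side'); hsv=cv2.cvtColor(S,cv2.COLOR_RGB2HSV)
m=((hsv[...,1]>85)&(hsv[...,2]>120)).astype(np.uint8)*255; m[:240]=0;m[310:]=0;m[:,:300]=0;m[:,345:]=0
L=[];Rr=[]
for v in range(262,296,2):
    u=np.where(m[v])[0]
    if len(u): L.append((u[0]-.5,v));Rr.append((u[-1]+.5,v))
d=np.array([np.cos(np.radians(85.95)),np.sin(np.radians(85.95))]);n=np.array([d[1],-d[0]])
ax=np.array([584.7,80.3])
for p in (L,Rr):
    w=toplane(c,p,.066)[:,:2]*1000; vx,vy,x0,y0=cv2.fitLine(w.astype(np.float32),cv2.DIST_HUBER,0,.01,.01).ravel()
    print(np.degrees(np.arctan2(vy,vx))%180,'lateral',(np.array([x0,y0])-ax)@n)
k=max(cv2.findContours(m,0,1)[0],key=cv2.contourArea)[:,0,:]
print(k.min(0),k.max(0))
w=toplane(c,k,.066)[:,:2]*1000; q=(w-ax)@d; print('x range on top plane',q.min(),q.max())
E
```

```text
85.50363 lateral -21.24930275773895
86.09497 lateral 19.273941348400164
[309 246] [334 305]
x range on top plane -136.83408453106398 22.13438483215893
```

Call:
{"method": "arm_command", "body": {"motion": [[[0,0,-16],[0,0,-3],0.7],[[0,0,-22],[0,0,-7],0.7],[[0,0,-22],[0,0,-7],0.7],[[0,0,-16],[0,0,-7],0.7],[[0,0,-6],[0,0,-7],0.7],[[0,0,0],[0,0,-7],0.7],[[0,0,0],[0,0,-7],0.7],[[0,0,0],[0,0,-7],0.7],[[0,0,0],[0,0,-7],0.7],[[0,0,0],[0,0,-7],0.7],[[0,0,0],[0,0,-7],0.7],[[0,0,0],[0,0,-7],0.7],[[0,0,0],[0,0,-7],0.7],[[0,0,0],[0,0,-7],0.7],[[0,0,0],[0,0,-7],0.7],[[0,0,0],[0,0,-7],0.7],[[0,0,0],[0,0,-7],0.7],[[0,0,0],[0,0,-7],0.7],[[0,0,0],[0,0,-7],0.7],[[0,0,0],[0,0,-7],0.7]]}}

```text
t: 13.88
eef_pos: [0.5724, -0.0926, 0.3383]
ee_rot: [-3.14, 0.002, 0.737]
force: [-0.1, -0.0, 0.2]
width: 0.0609
```

Call:
{"method": "arm_command", "body": {"motion": [[[0,0,0],[0,0,-7],0.7],[[0,0,0],[0,0,-7],0.7],[[0,0,0],[0,0,-7],0.7],[[0,0,0],[0,0,-7],0.7],[[0,0,0],[0,0,-7],0.7],[[0,0,0],[0,0,-7],0.7],[[0,0,0],[0,0,-2],0.7],[[8,0,0],[0,0,0],0.7],[[16,0,0],[0,0,0],0.7],[[20,0,0],[0,0,0],0.7],[[20,0,0],[0,0,0],0.7],[[20,0,0],[0,0,0],0.7],[[16,0,0],[0,0,0],0.7],[[10,0,0],[0,0,0],0.7],[[4,0,0],[0,0,0],0.7],[[0,0,0],[0,0,0],0.7],[[0,0,0],[0,0,0],0.7]]}}

```text
t: 15.3
eef_pos: [0.5808, 0.0203, 0.3396]
ee_rot: [-3.141, 0.0, 1.498]
force: [-0.4, -0.4, 0.9]
width: 0.0608
```

```bash
python3 - <<'E'
from h import *
plan(584.7,80.3,260,85.8)
s=arm.get_state(); print(s['q'].round(3)); w=arm.grab_frame('wrist'); np.save('w4.npy',w); save('w4.png',w)
c=cam('wrist',s); print('expected knob px',proj(c,np.array([.5847,.0803,.224])))
E
```

```text
pos [580.8  20.3 339.6] rpy [-1.7997e+02  2.0000e-02  8.5850e+01] shift [60.2 -0.4 79.6] turn [-0.03  0.02  0.05] F [-0.38 -0.41  0.91] M [-0.154  0.048  0.036] w 60.8 q6 2.7 t 15.3
[ 0.371  0.159 -0.052  0.    -1.36   2.698]
expected knob px [[322.9166215  155.29907013]]
```

View pics/w4.png

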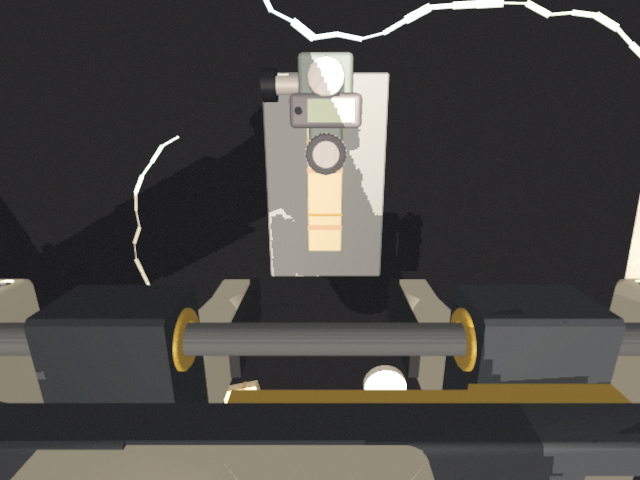

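Wrist view: knob circle at about (326,154), column top at (326,76), bar from row 170 to its rear end at row 250, straight along the granite with the knob centred over it. Measuring the knob centre and bar.

```bash
python3 - <<'E'
from h import *
s=arm.get_state(); c=cam('wrist',s); im=np.load('w4.npy'); g=cv2.cvtColor(im,cv2.COLOR_RGB2GRAY)
C=cv2.HoughCircles(cv2.GaussianBlur(g[120:190,285:365],(3,3),0),cv2.HOUGH_GRADIENT,1,40,param1=120,param2=12,minRadius=16,maxRadius=24)
C=C[0]+[285,120,0]; print(C); 
for q in C[:2]: print('knob',toplane(c,q[:2],.224)*1000, 'rad mm',q[2]/c[0]*(c[3][2,3]-.224)*1000)
hsv=cv2.cvtColor(im,cv2.COLOR_RGB2HSV); d=np.array([np.cos(np.radians(85.95)),np.sin(np.radians(85.95))]);n=np.array([d[1],-d[0]]);ax=np.array([584.7,80.3])
m=((hsv[...,1]>45)&(hsv[...,2]>120)&(hsv[...,0]<35)).astype(np.uint8)
def fit(p,z,t):
    w=toplane(c,p,z)[:,:2]*1000; vx,vy,x0,y0=cv2.fitLine(w.astype(np.float32),cv2.DIST_HUBER,0,.01,.01).ravel()
    r=np.array([x0,y0])-ax; print(t,(np.degrees(np.arctan2(vy,vx))%180).round(2),'lat',(r@n).round(1),'along',(r@d).round(1))
L=[];Q=[];B=[]
for v in range(182,246,2):
    u=np.where(m[v,295:355])[0]+295
    if len(u): L.append((u[0]-.5,v));Q.append((u[-1]+.5,v))
for u in range(312,339,2):
    v=np.where(m[200:270,u])[0]+200; B.append((u,v[-1]+.5))
fit(L,.066,'barL');fit(Q,.066,'barR');fit(B,.066,'barRear')
gl=[];gr=[];gb=[]
for v in range(180,270,3):
    r=g[v].astype(int); u=np.where(r[255:400]>45)[0]+255; gl.append((u[0]-.5,v)); gr.append((u[-1]+.5,v))
for u in range(290,370,4):
    v=np.where(g[255:290,u]>45)[0]+255; gb.append((u,v[-1]+.5))
fit(gl,.05,'grL');fit(gr,.05,'grR');fit(gb,.05,'grNear')
E
```

```text
[[327.5        152.5         22.29999924]]
knob [[587.98460895  81.52348841 224.        ]] rad mm 15.463041084190383
barL 86.19 lat -19.1 along -77.5
barR 86.6 lat 20.8 along -73.8
barRear 175.8 lat 1.6 along -123.7
grL 85.67 lat -68.5 along -115.7
grR 85.46 lat 71.8 along -116.0
grNear 175.8 lat 6.9 along -164.2
```

```bash
python3 - <<'E'
from h import *
plan(586,80.8,221,85.9)
E
```

```text
pos [580.8  19.9 339.8] rpy [-1.7998e+02  2.0000e-02  8.5820e+01] shift [ 61.1   0.8 118.8] turn [-0.02  0.02 -0.08] F [-0.33 -0.21  0.34] M [-0.169  0.065 -0.006] w 61.5 q6 2.7 t 15.35
```

Call:
{"method": "arm_command", "body": {"motion": [[[6,0,0],[0,0,0],0.7],[[14,0.8,0],[0,0,0],0.7],[[17,0,0],[0,0,0],0.7],[[14,0,6],[0,0,0],0.7],[[7,0,14],[0,0,0],0.7],[[3,0,20],[0,0,0],0.7],[[0,0,20],[0,0,0],0.7],[[0,0,20],[0,0,0],0.7],[[0,0,15],[0,0,0],0.7],[[0,0,12],[0,0,0],0.7],[[0,0,7],[0,0,0],0.7],[[0,0,4],[0,0,0],0.7],[[0,0,0],[0,0,0],0.7],[[0,0,0],[0,0,0],0.7]]}}

```text
t: 16.52
eef_pos: [0.5864, 0.0813, 0.2224]
ee_rot: [3.141, -0.0, 1.499]
force: [-1.4, 0.0, 1.0]
width: 0.0618
```

Call:
{"method": "arm_command", "body": {"motion": [[[0,0,0],[0,0,0],0.2],[[0,0,0],[0,0,0],0.2],[[0,0,0],[0,0,0],0.2],[[0,0,0],[0,0,0],0.2],[[0,0,0],[0,0,0],0.2],[[0,0,0],[0,0,0],0.2],[[0,0,0],[0,0,0],0.2],[[0,0,0],[0,0,0],0.2],[[0,0,0],[0,0,0],0.2],[[0,0,0],[0,0,0],0.2]], "newtons": 6}}

```text
t: 17.35
eef_pos: [0.5861, 0.081, 0.2221]
ee_rot: [3.141, -0.0, 1.498]
force: [0.5, 0.4, 1.6]
width: 0.0278
```

```bash
python3 - <<'E'
from h import *
plan(586,80.8,221,85.9)
E
```

```text
pos [586.1  81.  222.1] rpy [179.99  -0.    85.85] shift [-0.2 -0.1  1.1] turn [ 0.01 -0.   -0.05] F [0.46 0.42 1.55] M [-0.146  0.316  0.02 ] w 27.8 q6 2.6 t 17.35
```

Call:
{"method": "arm_command", "body": {"motion": [[[0,0,0],[0,0,0],0.2],[[0,0,0],[0,0,0],0.2],[[0,0,0],[0,0,0],0.2],[[0,0,0],[0,0,3],0.2],[[0,0,0],[0,0,4],0.2],[[0,0,0],[0,0,4],0.2],[[0,0,0],[0,0,4],0.2]], "newtons": 35}}

```text
t: 17.93
eef_pos: [0.5862, 0.081, 0.2221]
ee_rot: [3.141, -0.0, 1.234]
force: [0.8, 0.2, 2.3]
width: 0.0267
```

```bash
python3 - <<'E'
from h import *
plan(586,80.8,221,85.9)
E
```

```text
pos [586.2  81.  222.1] rpy [179.97  -0.    70.68] shift [-0.3 -0.2  1.1] turn [  0.03   0.   -15.22] F [0.77 0.19 2.27] M [-0.355  0.018  0.087] w 26.7 q6 2.34 t 17.93
```

```bash
cat > r.py <<'E'
from station import arm
import numpy as np
s=arm.get_state(); print('t',round(s['t'],2),'yaw',np.degrees(s['ee_rot'][2]).round(2),'Mz',s['moment'][2].round(3),'F',s['force'].round(2),'w',round(s['width']*1e3,2),'q6',s['q'][5].round(3),'eff6',s['joint_efforts'][5].round(3),'M',s['moment'].round(2))
E
python3 r.py
```

```text
t 17.93 yaw 70.68 Mz 0.087 F [0.77 0.19 2.27] w 26.7 q6 2.337 eff6 1.218 M [-0.35  0.02  0.09]
```

Call:
{"method": "arm_command", "body": {"motion": [[[0,0,0],[0,0,4],0.2],[[0,0,0],[0,0,4],0.2]]}}

```text
t: 18.1
eef_pos: [0.5863, 0.081, 0.2221]
ee_rot: [3.141, -0.0, 1.094]
force: [0.6, -0.5, 1.4]
width: 0.0275
```

```bash
python3 r.py
```

```text
t 18.1 yaw 62.67 Mz 0.159 F [ 0.63 -0.53  1.4 ] w 27.46 q6 2.197 eff6 1.213 M [-0.38 -0.08  0.16]
```

Call:
{"method": "arm_command", "body": {"motion": [[[0,0,0],[0,0,4],0.2],[[0,0,0],[0,0,4],0.2]]}}

```text
t: 18.27
eef_pos: [0.5864, 0.0809, 0.2221]
ee_rot: [3.141, -0.0, 0.954]
force: [1.6, -1.1, 2.1]
width: 0.0273
```

```bash
python3 r.py
```

```text
t 18.27 yaw 54.67 Mz 0.135 F [ 1.57 -1.08  2.06] w 27.31 q6 2.057 eff6 1.212 M [-0.46 -0.19  0.14]
```

Call:
{"method": "arm_command", "body": {"motion": [[[0,0,0],[0,0,3],0.2],[[0,0,0],[0,0,3],0.2]]}}

```text
t: 18.43
eef_pos: [0.5864, 0.0809, 0.2221]
ee_rot: [3.141, -0.0, 0.85]
force: [0.9, -0.2, 1.4]
width: 0.0275
```

```bash
python3 r.py
```

```text
t 18.43 yaw 48.72 Mz 0.126 F [ 0.9  -0.25  1.41] w 27.48 q6 1.953 eff6 0.803 M [-0.51 -0.3   0.13]
```

Call:
{"method": "arm_command", "body": {"motion": [[[0,0,0],[0,0,3],0.2],[[0,0,0],[0,0,3],0.2]]}}

```text
t: 18.6
eef_pos: [0.5864, 0.0809, 0.2221]
ee_rot: [3.141, -0.0, 0.746]
force: [0.5, -0.1, 1.6]
width: 0.0272
```

```bash
python3 r.py
```

```text
t 18.6 yaw 42.72 Mz 0.146 F [ 0.45 -0.12  1.59] w 27.18 q6 1.849 eff6 0.867 M [-0.59 -0.33  0.15]
```

Call:
{"method": "arm_command", "body": {"motion": [[[0,0,0],[0,0,3],0.2],[[0,0,0],[0,0,3],0.2]]}}

```text
t: 18.77
eef_pos: [0.5865, 0.0808, 0.2221]
ee_rot: [3.141, -0.0, 0.641]
force: [0.8, -1.0, 1.1]
width: 0.0272
```

```bash
python3 r.py
```

```text
t 18.77 yaw 36.72 Mz 0.14 F [ 0.82 -1.02  1.05] w 27.17 q6 1.744 eff6 0.867 M [-0.73 -0.39  0.14]
```

Call:
{"method": "arm_command", "body": {"motion": [[[0,0,0],[0,0,3],0.2],[[0,0,0],[0,0,3],0.2]]}}

```text
t: 18.93
eef_pos: [0.5865, 0.0808, 0.2221]
ee_rot: [3.141, -0.001, 0.536]
force: [1.5, -0.6, 0.4]
width: 0.0275
```

```bash
python3 r.py
```

```text
t 18.93 yaw 30.72 Mz 0.172 F [ 1.52 -0.64  0.4 ] w 27.54 q6 1.639 eff6 0.867 M [-0.75 -0.42  0.17]
```

Call:
{"method": "arm_command", "body": {"motion": [[[0,0,0],[0,0,3],0.2],[[0,0,0],[0,0,3],0.2]]}}

```text
t: 19.1
eef_pos: [0.5865, 0.0808, 0.2221]
ee_rot: [3.141, -0.001, 0.431]
force: [1.5, -2.0, 1.4]
width: 0.0272
```

```bash
python3 r.py
```

```text
t 19.1 yaw 24.72 Mz 0.154 F [ 1.47 -1.99  1.38] w 27.19 q6 1.535 eff6 0.867 M [-0.77 -0.49  0.15]
```

Call:
{"method": "arm_command", "body": {"motion": [[[0,0,0],[0,0,3],0.2],[[0,0,0],[0,0,3],0.2]]}}

```text
t: 19.27
eef_pos: [0.5865, 0.0807, 0.2221]
ee_rot: [3.141, -0.001, 0.327]
force: [0.9, -1.6, 0.7]
width: 0.0275
```

```bash
python3 r.py
```

```text
t 19.27 yaw 18.72 Mz 0.144 F [ 0.93 -1.59  0.74] w 27.48 q6 1.43 eff6 0.867 M [-0.88 -0.55  0.14]
```

Call:
{"method": "arm_command", "body": {"motion": [[[0,0,0],[0,0,3],0.2],[[0,0,0],[0,0,3],0.2]]}}

```text
t: 19.43
eef_pos: [0.5866, 0.0807, 0.2221]
ee_rot: [3.141, -0.001, 0.222]
force: [1.5, -2.7, 0.5]
width: 0.0274
```

```bash
python3 r.py
```

```text
t 19.43 yaw 12.72 Mz 0.207 F [ 1.49 -2.72  0.5 ] w 27.45 q6 1.325 eff6 0.866 M [-0.98 -0.48  0.21]
```

Call:
{"method": "arm_command", "body": {"motion": [[[0,0,0],[0,0,3],0.2],[[0,0,0],[0,0,3],0.2]]}}

```text
t: 19.6
eef_pos: [0.5865, 0.0806, 0.2221]
ee_rot: [3.141, -0.001, 0.117]
force: [1.5, -3.1, 0.1]
width: 0.0272
```

```bash
python3 r.py
```

```text
t 19.6 yaw 6.72 Mz 0.178 F [ 1.55 -3.11  0.13] w 27.21 q6 1.22 eff6 0.866 M [-1.1  -0.55  0.18]
```

Call:
{"method": "arm_command", "body": {"motion": [[[0,0,0],[0,0,3],0.2],[[0,0,0],[0,0,3],0.2]]}}

```text
t: 19.77
eef_pos: [0.5866, 0.0806, 0.2221]
ee_rot: [3.141, -0.001, 0.013]
force: [1.7, -2.3, 1.7]
width: 0.0275
```

```bash
python3 r.py
```

```text
t 19.77 yaw 0.72 Mz 0.199 F [ 1.65 -2.34  1.71] w 27.49 q6 1.116 eff6 0.866 M [-1.2  -0.53  0.2 ]
```

Call:
{"method": "arm_command", "body": {"motion": [[[0,0,0],[0,0,3],0.2],[[0,0,0],[0,0,3],0.2]]}}

```text
t: 19.93
eef_pos: [0.5865, 0.0805, 0.2221]
ee_rot: [3.141, -0.001, -0.092]
force: [2.2, -3.1, 0.5]
width: 0.0273
```

```bash
python3 r.py
```

```text
t 19.93 yaw -5.28 Mz 0.18 F [ 2.24 -3.08  0.47] w 27.27 q6 1.011 eff6 0.866 M [-1.22 -0.52  0.18]
```

Mz rose from about 0.147 to 0.19 around yaw 15°, so the spindle is probably bearing. Finer steps now to catch the first click.

Call:
{"method": "arm_command", "body": {"motion": [[[0,0,0],[0,0,3],0.2]]}}

```text
t: 20.02
eef_pos: [0.5865, 0.0805, 0.2221]
ee_rot: [3.141, -0.001, -0.145]
force: [1.9, -2.8, 1.6]
width: 0.0268
```

```bash
python3 r.py
```

```text
t 20.02 yaw -8.28 Mz 0.125 F [ 1.93 -2.79  1.56] w 26.81 q6 0.959 eff6 0.864 M [-1.3  -0.54  0.13]
```

Call:
{"method": "arm_command", "body": {"motion": [[[0,0,0],[0,0,3],0.2]]}}

```text
t: 20.1
eef_pos: [0.5865, 0.0804, 0.2221]
ee_rot: [3.141, -0.001, -0.197]
force: [1.3, -2.8, 0.8]
width: 0.0271
```

```bash
python3 r.py
```

```text
t 20.1 yaw -11.28 Mz 0.165 F [ 1.32 -2.82  0.8 ] w 27.09 q6 0.906 eff6 0.866 M [-1.26 -0.53  0.17]
```

Call:
{"method": "arm_command", "body": {"motion": [[[0,0,0],[0,0,3],0.2]]}}

```text
t: 20.18
eef_pos: [0.5865, 0.0804, 0.2221]
ee_rot: [3.141, -0.001, -0.249]
force: [1.5, -3.8, 1.2]
width: 0.0274
```

```bash
python3 r.py
```

```text
t 20.18 yaw -14.28 Mz 0.123 F [ 1.53 -3.83  1.23] w 27.43 q6 0.854 eff6 0.864 M [-1.31 -0.52  0.12]
```

Call:
{"method": "arm_command", "body": {"motion": [[[0,0,0],[0,0,3],0.2]]}}

```text
t: 20.27
eef_pos: [0.5865, 0.0804, 0.2221]
ee_rot: [3.141, -0.001, -0.302]
force: [1.1, -3.8, 0.3]
width: 0.0273
```

```bash
python3 r.py
```

```text
t 20.27 yaw -17.28 Mz 0.171 F [ 1.13 -3.8   0.25] w 27.26 q6 0.802 eff6 0.866 M [-1.41 -0.55  0.17]
```

Call:
{"method": "arm_command", "body": {"motion": [[[0,0,0],[0,0,3],0.2]]}}

```text
t: 20.35
eef_pos: [0.5865, 0.0804, 0.2221]
ee_rot: [3.141, -0.001, -0.354]
force: [1.6, -3.5, 0.4]
width: 0.0273
```

```bash
python3 r.py
```

```text
t 20.35 yaw -20.28 Mz 0.139 F [ 1.56 -3.49  0.4 ] w 27.27 q6 0.749 eff6 0.865 M [-1.32 -0.48  0.14]
```

Call:
{"method": "arm_command", "body": {"motion": [[[0,0,0],[0,0,3],0.2]]}}

```text
t: 20.43
eef_pos: [0.5865, 0.0803, 0.2221]
ee_rot: [3.141, -0.001, -0.406]
force: [1.1, -3.8, 1.4]
width: 0.0269
```

```bash
python3 r.py
```

```text
t 20.43 yaw -23.29 Mz 0.201 F [ 1.09 -3.77  1.43] w 26.94 q6 0.697 eff6 0.866 M [-1.41 -0.46  0.2 ]
```

Call:
{"method": "arm_command", "body": {"motion": [[[0,0,0],[0,0,3],0.2]]}}

```text
t: 20.52
eef_pos: [0.5865, 0.0803, 0.2221]
ee_rot: [3.141, -0.001, -0.459]
force: [1.3, -4.1, 1.0]
width: 0.0269
```

```bash
sed -i "s/,'w'.*/)/" r.py; python3 r.py
```

```text
t 20.52 yaw -26.28 Mz 0.176 F [ 1.31 -4.08  1.03]
```

Call:
{"method": "arm_command", "body": {"motion": [[[0,0,0],[0,0,3],0.2]]}}

```text
t: 20.6
eef_pos: [0.5865, 0.0803, 0.2221]
ee_rot: [3.141, -0.001, -0.511]
force: [1.0, -2.6, 1.2]
width: 0.0272
```

```bash
python3 r.py
```

```text
t 20.6 yaw -29.28 Mz 0.174 F [ 0.97 -2.63  1.24]
```

Call:
{"method": "arm_command", "body": {"motion": [[[0,0,0],[0,0,3],0.2]]}}

```text
t: 20.68
eef_pos: [0.5864, 0.0803, 0.2221]
ee_rot: [3.141, -0.001, -0.564]
force: [2.1, -3.7, 1.1]
width: 0.0273
```

```bash
python3 r.py
```

```text
t 20.68 yaw -32.29 Mz 0.18 F [ 2.14 -3.75  1.11]
```

Call:
{"method": "arm_command", "body": {"motion": [[[0,0,0],[0,0,3],0.2]]}}

```text
t: 20.77
eef_pos: [0.5864, 0.0802, 0.2221]
ee_rot: [3.141, -0.001, -0.616]
force: [1.7, -3.1, 1.5]
width: 0.0268
```

```bash
python3 r.py
```

```text
t 20.77 yaw -35.29 Mz 0.224 F [ 1.74 -3.13  1.5 ]
```

Call:
{"method": "arm_command", "body": {"motion": [[[0,0,0],[0,0,3],0.2]]}}

```text
t: 20.85
eef_pos: [0.5864, 0.0803, 0.2221]
ee_rot: [3.141, -0.001, -0.668]
force: [0.3, -3.8, 2.1]
width: 0.0273
```

```bash
python3 r.py
```

```text
t 20.85 yaw -38.29 Mz 0.183 F [ 0.27 -3.8   2.1 ]
```

Call:
{"method": "arm_command", "body": {"motion": [[[0,0,0],[0,0,3],0.2]]}}

```text
t: 20.93
eef_pos: [0.5864, 0.0802, 0.2221]
ee_rot: [3.141, -0.001, -0.721]
force: [1.6, -3.8, 2.1]
width: 0.027
```

```bash
python3 r.py
```

```text
t 20.93 yaw -41.29 Mz 0.235 F [ 1.63 -3.82  2.07]
```

Call:
{"method": "arm_command", "body": {"motion": [[[0,0,0],[0,0,3],0.2]]}}

```text
t: 21.02
eef_pos: [0.5864, 0.0802, 0.2221]
ee_rot: [3.141, -0.001, -0.773]
force: [1.4, -3.4, 0.4]
width: 0.0271
```

```bash
python3 r.py
```

```text
t 21.02 yaw -44.29 Mz 0.236 F [ 1.36 -3.44  0.43]
```

Call:
{"method": "arm_command", "body": {"motion": [[[0,0,0],[0,0,3],0.2]]}}

```text
t: 21.1
eef_pos: [0.5863, 0.0802, 0.2221]
ee_rot: [3.141, -0.001, -0.825]
force: [0.6, -3.3, 1.5]
width: 0.0271
```

```bash
python3 r.py
```

```text
t 21.1 yaw -47.28 Mz 0.193 F [ 0.61 -3.31  1.47]
```

Call:
{"method": "arm_command", "body": {"motion": [[[0,0,0],[0,0,2.5],0.2]]}}

```text
t: 21.18
eef_pos: [0.5863, 0.0802, 0.2221]
ee_rot: [3.141, -0.001, -0.869]
force: [1.5, -4.0, 1.8]
width: 0.0273
```

```bash
python3 r.py
```

```text
t 21.18 yaw -49.79 Mz 0.217 F [ 1.54 -4.03  1.81]
```

Call:
{"method": "arm_command", "body": {"motion": [[[0,0,0],[0,0,2.5],0.2]]}}

```text
t: 21.27
eef_pos: [0.5863, 0.0802, 0.2221]
ee_rot: [3.141, -0.001, -0.912]
force: [0.9, -3.9, 1.2]
width: 0.0269
```

```bash
python3 r.py
```

```text
t 21.27 yaw -52.27 Mz 0.206 F [ 0.91 -3.92  1.2 ]
```

Call:
{"method": "arm_command", "body": {"motion": [[[0,0,0],[0,0,2.5],0.2]]}}

```text
t: 21.35
eef_pos: [0.5863, 0.0801, 0.2221]
ee_rot: [3.141, -0.001, -0.956]
force: [1.0, -3.9, 2.4]
width: 0.0272
```

```bash
python3 r.py
```

```text
t 21.35 yaw -54.76 Mz 0.222 F [ 1.03 -3.91  2.41]
```

Call:
{"method": "arm_command", "body": {"motion": [[[0,0,0],[0,0,2.5],0.2]]}}

```text
t: 21.43
eef_pos: [0.5863, 0.0801, 0.2221]
ee_rot: [3.141, -0.001, -1.0]
force: [0.8, -3.8, 1.4]
width: 0.0275
```

```bash
python3 r.py
```

```text
t 21.43 yaw -57.27 Mz 0.07 F [ 0.83 -3.78  1.39]
```

Call:
{"method": "arm_command", "body": {"motion": [[[0,0,0],[0,0,2.5],0.2]]}}

```text
t: 21.52
eef_pos: [0.5863, 0.0801, 0.2221]
ee_rot: [3.141, -0.001, -1.043]
force: [1.1, -3.5, 1.4]
width: 0.0275
```

```bash
python3 r.py
```

```text
t 21.52 yaw -59.78 Mz -0.005 F [ 1.06 -3.47  1.43]
```

Call:
{"method": "arm_command", "body": {"motion": [[[0,0,0],[0,0,2.5],0.2]]}}

```text
t: 21.6
eef_pos: [0.5862, 0.0801, 0.2221]
ee_rot: [3.141, -0.001, -1.087]
force: [0.5, -4.1, 1.9]
width: 0.0272
```

```bash
python3 r.py
```

```text
t 21.6 yaw -62.29 Mz -0.077 F [ 0.54 -4.14  1.9 ]
```

Call:
{"method": "arm_command", "body": {"motion": [[[0,0,0],[0,0,2.5],0.2]]}}

```text
t: 21.68
eef_pos: [0.5862, 0.0801, 0.2221]
ee_rot: [3.141, -0.001, -1.131]
force: [0.9, -3.5, 1.2]
width: 0.0272
```

```bash
python3 r.py
```

```text
t 21.68 yaw -64.79 Mz -0.106 F [ 0.94 -3.51  1.22]
```

Call:
{"method": "arm_command", "body": {"motion": [[[0,0,0],[0,0,2.5],0.2]]}}

```text
t: 21.77
eef_pos: [0.5862, 0.0801, 0.2221]
ee_rot: [3.141, -0.001, -1.175]
force: [1.0, -3.9, 2.4]
width: 0.0274
```

```bash
python3 r.py
```

```text
t 21.77 yaw -67.3 Mz -0.192 F [ 0.96 -3.86  2.36]
```

First click seen clearly: Mz falls from 0.22 at −55° to −0.19 at −67°. Continuing to the second.

Call:
{"method": "arm_command", "body": {"motion": [[[0,0,0],[0,0,2.5],0.2]]}}

```text
t: 21.85
eef_pos: [0.5862, 0.0801, 0.2221]
ee_rot: [3.141, -0.001, -1.218]
force: [-0.3, -3.9, 0.5]
width: 0.0272
```

```bash
python3 r.py
```

```text
t 21.85 yaw -69.8 Mz -0.052 F [-0.34 -3.92  0.5 ]
```

Call:
{"method": "arm_command", "body": {"motion": [[[0,0,0],[0,0,3],0.2]]}}

```text
t: 21.93
eef_pos: [0.5862, 0.0801, 0.2221]
ee_rot: [3.141, -0.001, -1.27]
force: [0.8, -3.9, 1.8]
width: 0.0273
```

```bash
python3 r.py
```

```text
t 21.93 yaw -72.79 Mz -0.005 F [ 0.78 -3.86  1.85]
```

Call:
{"method": "arm_command", "body": {"motion": [[[0,0,0],[0,0,3],0.2]]}}

```text
t: 22.02
eef_pos: [0.5861, 0.0801, 0.2221]
ee_rot: [3.141, -0.001, -1.323]
force: [0.8, -4.6, 1.8]
width: 0.0272
```

```bash
python3 r.py
```

```text
t 22.02 yaw -75.81 Mz 0.098 F [ 0.77 -4.59  1.78]
```

Call:
{"method": "arm_command", "body": {"motion": [[[0,0,0],[0,0,3],0.2]]}}

```text
t: 22.1
eef_pos: [0.5861, 0.08, 0.2221]
ee_rot: [3.141, -0.001, -1.375]
force: [1.0, -4.9, 1.4]
width: 0.0274
```

```bash
python3 r.py
```

```text
t 22.1 yaw -78.8 Mz 0.177 F [ 1.03 -4.85  1.41]
```

Call:
{"method": "arm_command", "body": {"motion": [[[0,0,0],[0,0,3],0.2]]}}

```text
t: 22.18
eef_pos: [0.5861, 0.0801, 0.2221]
ee_rot: [3.141, -0.002, -1.428]
force: [0.9, -5.1, 1.5]
width: 0.0272
```

```bash
python3 r.py
```

```text
t 22.18 yaw -81.79 Mz 0.204 F [ 0.94 -5.08  1.55]
```

Call:
{"method": "arm_command", "body": {"motion": [[[0,0,0],[0,0,3],0.2]]}}

```text
t: 22.27
eef_pos: [0.5861, 0.0801, 0.2221]
ee_rot: [3.141, -0.002, -1.48]
force: [-0.3, -4.3, 1.7]
width: 0.0273
```

```bash
python3 r.py
```

```text
t 22.27 yaw -84.79 Mz 0.198 F [-0.32 -4.29  1.7 ]
```

Call:
{"method": "arm_command", "body": {"motion": [[[0,0,0],[0,0,3],0.2]]}}

```text
t: 22.35
eef_pos: [0.586, 0.08, 0.2221]
ee_rot: [3.141, -0.002, -1.532]
force: [-1.0, -3.6, 2.4]
width: 0.0276
```

```bash
python3 r.py
```

```text
t 22.35 yaw -87.79 Mz 0.045 F [-1.04 -3.57  2.39]
```

Call:
{"method": "arm_command", "body": {"motion": [[[0,0,0],[0,0,3],0.2]]}}

```text
t: 22.43
eef_pos: [0.586, 0.08, 0.2221]
ee_rot: [3.141, -0.002, -1.585]
force: [0.2, -3.6, 2.0]
width: 0.0269
```

```bash
python3 r.py
```

```text
t 22.43 yaw -90.8 Mz -0.031 F [ 0.17 -3.57  1.98]
```

Call:
{"method": "arm_command", "body": {"motion": [[[0,0,0],[0,0,3],0.2]]}}

```text
t: 22.52
eef_pos: [0.586, 0.08, 0.2221]
ee_rot: [3.141, -0.002, -1.637]
force: [0.6, -4.2, 2.3]
width: 0.0273
```

```bash
python3 r.py
```

```text
t 22.52 yaw -93.81 Mz -0.075 F [ 0.62 -4.24  2.34]
```

Call:
{"method": "arm_command", "body": {"motion": [[[0,0,0],[0,0,3],0.2]]}}

```text
t: 22.6
eef_pos: [0.586, 0.0801, 0.2221]
ee_rot: [3.141, -0.001, -1.69]
force: [-0.9, -3.7, 2.2]
width: 0.0272
```

```bash
python3 r.py
```

```text
t 22.6 yaw -96.82 Mz -0.13 F [-0.86 -3.68  2.24]
```

Call:
{"method": "arm_command", "body": {"motion": [[[0,0,0],[0,0,3],0.2]]}}

```text
t: 22.68
eef_pos: [0.5859, 0.0801, 0.2221]
ee_rot: [3.141, -0.002, -1.742]
force: [-0.9, -4.6, 1.8]
width: 0.0273
```

```bash
python3 r.py
```

```text
t 22.68 yaw -99.82 Mz -0.032 F [-0.89 -4.63  1.77]
```

Call:
{"method": "arm_command", "body": {"motion": [[[0,0,0],[0,0,3],0.2]]}}

```text
t: 22.77
eef_pos: [0.5859, 0.08, 0.2221]
ee_rot: [3.141, -0.002, -1.794]
force: [-0.1, -3.9, 2.6]
width: 0.0273
```

```bash
python3 r.py
```

```text
t 22.77 yaw -102.82 Mz -0.028 F [-0.12 -3.91  2.65]
```

Call:
{"method": "arm_command", "body": {"motion": [[[0,0,0],[0,0,3],0.2]]}}

```text
t: 22.85
eef_pos: [0.5859, 0.0801, 0.2221]
ee_rot: [3.142, -0.002, -1.847]
force: [-0.9, -4.0, 2.1]
width: 0.027
```

```bash
python3 r.py
```

```text
t 22.85 yaw -105.81 Mz 0.149 F [-0.88 -4.05  2.11]
```

Two clean clicks, with torque building up again. Opening and rising clear.

Call:
{"method": "arm_command", "body": {"motion": [[[0,0,0],[0,0,0],0.2],[[0,0,0],[0,0,0],0.7],[[0,0,0],[0,0,0],0.7],[[0,0,0],[0,0,0],0.7],[[0,0,0],[0,0,0],0.7],[[0,0,0],[0,0,0],0.7],[[0,0,0],[0,0,0],0.7],[[0,0,-8],[0,0,0],0.7],[[0,0,-20],[0,0,0],0.7],[[0,0,-25],[0,0,0],0.7],[[0,0,-25],[0,0,0],0.7],[[0,0,-25],[0,0,0],0.7],[[0,0,-15],[0,0,0],0.7],[[0,0,-5],[0,0,0],0.7],[[0,0,0],[0,0,0],0.7]]}}

```text
t: 24.1
eef_pos: [0.5865, 0.0812, 0.3468]
ee_rot: [-3.139, 0.002, -1.844]
force: [0.9, 0.5, 0.0]
width: 0.0614
```

Call:
{"method": "arm_command", "body": {"motion": [[[10,0,-5],[0,0,0],0.7],[[20,0,0],[0,0,0],0.7],[[25,0,0],[0,0,0],0.7],[[25,0,0],[0,0,0],0.7],[[25,0,0],[0,0,0],0.7],[[25,0,0],[0,0,0],0.7],[[25,0,0],[0,0,0],0.7],[[25,0,0],[0,0,0],0.7],[[20,0,0],[0,0,0],0.7],[[10,0,0],[0,0,0],0.7],[[0,0,0],[0,0,0],0.7]]}}

```text
t: 25.02
eef_pos: [0.5283, -0.123, 0.3492]
ee_rot: [3.14, -0.001, -1.846]
force: [-0.5, 0.2, -0.2]
width: 0.0609
```

```bash
python3 r.py; python3 - <<'E'
from h import *
sd=arm.grab_frame('side'); np.save('s5.npy',sd); t=arm.grab_frame('top'); np.save('t5.npy',t)
save('s5.png',np.hstack([cv2.resize(sd[175:345,260:380],(400,567)),cv2.resize(t[150:320,140:400],(400,262))[:, :].repeat(1,0) if 0 else cv2.copyMakeBorder(cv2.resize(t[150:330,140:400],(400,277)),0,290,0,0,0)]))
E
```

```text
t 25.02 yaw -105.78 Mz -0.083 F [-0.53  0.2  -0.18]
```

View pics/s5.png

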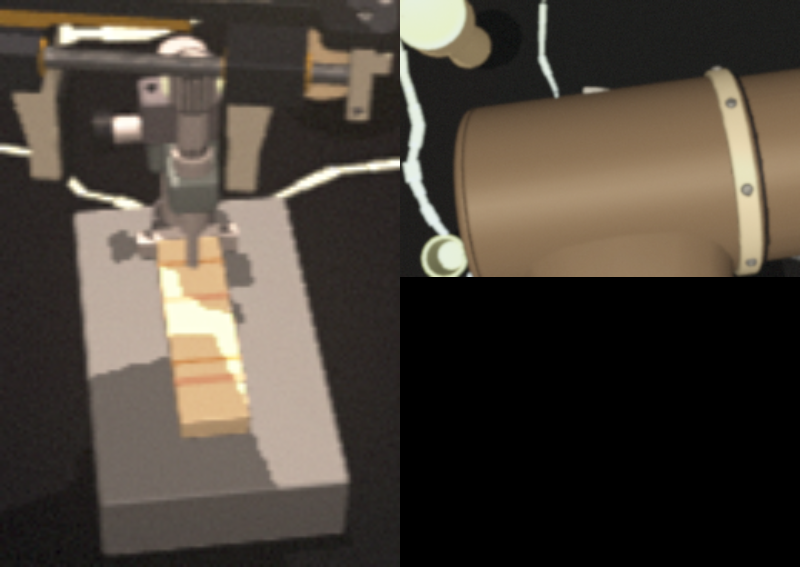

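The side view shows the bar's front end meeting the fence, square to it, with the spindle down on the stone. The gripper is clear. Handing in.

```bash
python3 -c "
from station import arm; print(arm.job_done(), arm.get_state()['t'])"
```

```text
the job is handed in; nothing more can be done
the job is handed in; nothing more can be done
```

The bar is clamped in the gauge and the job was handed in at about 25 s of the 72 s allowed. I laid the bar on the granite and slid it under the spindle to the fence with a light 6 N grip. Then I let go of it and screwed the spindle down with the ratchet knob.

- **Fence contact:** the push reached about 8 N, and the arm stalled within about 1 mm of the predicted spot. The rear end then measured about 40.5 mm from the granite's near edge, against 40 mm expected for a flush end.
- **Square and centred:** the bar sits about 1 mm off centre. The side view put it within about 0.1° of the granite. The wrist view's long edges suggested up to 0.8°, but its rear-edge fit showed 0°. I took that as edge noise and did not push again.
- **Spindle and clicks:** the knob torque rose to about 0.21 N m, then dropped clearly twice, to about -0.19 and -0.13, 30° apart. I stopped after the second click as the torque was building again. An earlier apparent rise in torque was only noise.
- **Final view:** the side view shows the bar at the fence, the spindle down on the stone and the gripper clear. The arm blocked the last top view of the gauge. I did not re-measure the tile, coaster, goblet or tealight, but no unexpected forces appeared.

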